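# Tip the gel carton into its storage bay

### The job

The tall cardboard carton of gel cassettes was left standing on end, but it has to be stored lying flat. Slide it, still standing, towards the grey taped bay until its leading bottom edge is a little way inside the tape at that end, then tip it over by pushing near its top, so that it falls into the bay and lies flat on its broad face, wholly within the outer edges of the tape. Only push it, never lift it, and leave everything else on the bench where it is.

Things in the scene. Friction and masses are not known exactly. Their poses are not given: they have to be found in the camera images.
- bay: storage bay marked with flat grey tape on the white bench pad: 174 x 224 mm over the outer edges of the tape, tape 12 mm wide, 150 x 200 mm clear inside. It has no height, things slide over it freely. Origin at its centre on the bench; its y axis runs along the 224 mm length, its x axis across it
- carton: tall cardboard carton, standing: 100 mm wide (its x), 60 thick (its y), 160 tall (its z), 0.26 to 0.48 kg, evenly filled. It stands 28 to 63 mm outside one end of the bay (either end), a broad face roughly to the bay (0.2 rad askew, 15 mm off centre at most). Pushed below 20 mm height it slides upright (friction about 1); pushed high it tips. Origin: centre of its underside
- carton_center (a point): centre of the same carton, 80 mm above its underside; axes as the carton's
- carton_foot_a (a point): on the underside of the carton, middle of its thickness, at the edge of its width: 50 mm from the origin along its -x
- carton_foot_b (a point): the same, 50 mm along its +x
- carton_top_a (a point): directly above carton_foot_a on the top of the carton, 160 mm up
- carton_top_b (a point): directly above carton_foot_b on the top of the carton, 160 mm up
- wash_bottle: white wash bottle with a blue cap, 64 across, 170 tall, loose; stands a little beyond one end of the bay, the end away from the carton. Leave it alone. Sizes in mm; origin at the centre of its underside
- small_carton: smaller cardboard carton, 75 x 50 x 85 tall, loose, on the far side of the pad; not the one to move. Sizes in mm; origin at the centre of its underside
- tip_rack_a: pipette-tip rack with an orange top, 85 x 125 x 60 tall, loose, far side of the pad. Sizes in mm; origin at the centre of its underside
- tip_rack_b: pipette-tip rack, blue, 85 x 125 x 60 tall, loose, far side of the pad. Sizes in mm; origin at the centre of its underside
- tube_rack: low white microtube rack, 60 x 130 x 43 tall, loose, to the robot's left front. Sizes in mm; origin at the centre of its underside
- beaker: clear beaker, 72 across, 75 tall, loose, far left of the pad. Sizes in mm; origin at the centre of its underside
- pipette: pipette lying down, 265 long, 28 wide, 22 tall, loose, to the robot's right front. Sizes in mm; origin at the centre of its underside

How it is judged:
On the way, in this order (a step that is already met when the one before it is completed fails the run):
1. the carton, still upright, has been slid up to the bay: its leading bottom edge is over the end tape or inside it (angle between carton_center's own z axis and vertical below 0.12 rad and y of carton in the frame of bay between -0.145 and 0.145 m and x of carton in the frame of bay between -0.05 and 0.05 m), for 0.2 s.
2. the carton has been tipped over and lies flat in the bay (x of carton_foot_a in the frame of bay between -0.087 and 0.087 m and y of carton_foot_a in the frame of bay between -0.112 and 0.112 m and x of carton_foot_b in the frame of bay between -0.087 and 0.087 m and y of carton_foot_b in the frame of bay between -0.112 and 0.112 m and x of carton_top_a in the frame of bay between -0.087 and 0.087 m and y of carton_top_a in the frame of bay between -0.112 and 0.112 m and x of carton_top_b in the frame of bay between -0.087 and 0.087 m and y of carton_top_b in the frame of bay between -0.112 and 0.112 m and angle between carton_center's own z axis and vertical between 1.48 and 1.66 rad and height (world z) of carton_center below 0.038 m and (angle between carton_center's own y axis and vertical below 0.09 rad or angle between carton_center's own y axis and vertical above 3.05 rad)), for 0.2 s.
At the end, for the whole second after the job is handed in: The carton lies flat on a broad face on the bench (within 5 degrees), at rest, both its ends (foot and top, across their full width) within the outer edges of the bay's tape (all of step 2 and linear speed of carton below 0.02 m/s and angular speed of carton below 0.1 rad/s); the robot touches nothing.
It fails at once if the carton is lifted off the bench (height (world z) of carton_center above 0.105 m or (angle between carton_center's own z axis and vertical below 0.2 rad and height (world z) of carton above 0.014 m) or (angle between carton_center's own z axis and vertical above 1.4 rad and height (world z) of carton_center above 0.06 m)).
It fails at once if another thing on the bench is moved more than 20 mm or tipped (distance of any of wash_bottle, small_carton, tip_rack_a, tip_rack_b, tube_rack, beaker, pipette from where it was at the start of the episode above 0.02 m or angle between any of wash_bottle, small_carton, tip_rack_a, tip_rack_b, tube_rack, beaker, pipette's own z axis and vertical above 0.35 rad).
It also fails if it takes over 56 s, if anything falls off the work surface, if the arm or the gripper's body presses on something with over 40 N, if the wrist force passes 120 N, or if a joint passes its speed limit or range.

### The arm

A 7-joint arm with a two-finger parallel gripper is mounted at the origin on the work surface. World frame = base frame: x ahead of the robot, y to its left, z up, the work surface at z = 0. Lengths are in m, angles in rad, forces in N, time in s.
With the tool pointing down it reaches from about 0.4 to 0.875 m from the base axis. Payload 19.3 kg.
Tool frame: the origin (TCP) lies at the very end of the fingers, on their centre line; the grasp point (between the pads) lies 19 mm behind it; z points along the fingers, y is the direction in which the jaws open and shut (so a half turn about z gives the same grasp; the last joint's range is limited). The gripper opens to 85 mm and grips with 20 to 120 N. Pads are 22 mm wide; open, the fingers measure 114 mm over their backs; the gripper's body (76 mm by 85 mm) begins 54 mm behind the grasp point. The pads swing forward as they close: fully open they stand 13 mm farther back than shut.
Start: joints at [1.041, 0.521, -0.036, 1.599, 0.021, 1.021, -0.113], TCP at [0.277, -0.56, 0.231] pointing down, gripper open.
Joint ranges: [-2.91, 2.91], [-0.3, 2.13], [-1.5, 1.42], [0.17, 2.43], [-1.26, 4.41], [0.16, 1.93], [-2.52, 2.52]. Speed limits (rad/s): [1.89, 1.89, 2.39, 2.39, 3.01, 3.01, 3.01].

### API

Orientations are given as [roll, pitch, yaw] about the fixed x, y, z axes, in that order (R = Rz(yaw) Ry(pitch) Rx(roll)).
In Python, from workcell import bot gives the robot as it stands.
- The arm moves only by the tool carry_out, never from a script. Its argument "targets" is a list of rows, each a list of 7 numbers: the shift along the tool's x, y, z in mm, then the turn, a rotation vector about the tool's x, y, z in units of 6 degrees (1.0 is 6 degrees), then the closure in counts, from 0 (fully open) to 255 (shut). A call has 1 to 5 rows; each row shifts and turns the commanded pose from where the row before left it, along the tool's axes as they then stand; what a row does not reach is not made up. A row lasts 1/12 s, in which the tool goes at most 41.7 mm and 7.16 degrees, less where a joint would pass 70% of its speed; a pose out of reach is approached as far as the arm can. A call is refused whole if a number of a shift passes 41.7 or a number of a turn 1, either way. A call with a gripper value outside its range is refused whole. The fingers move at their own pace and stop on an object; "force" is the grip in N (left out, the last holds). Time passes only in rows, so rows that do not move let the fingers close. It gives the time, the measured TCP pose, the force and the opening at its end, in the units of the state.
- bot.observe(): the state, without advancing time (a new reading comes with each control period).
- bot.grab_frame(name): name is "scene" or "top" or "wrist"; returns a dict with "color" (400x640x3 uint8, red, green, blue), "z_map" (400x640 float32, m along the optical axis (not along the pixel's ray), 0 where there is no reading), "K" (3x3 intrinsics, pixels), "cam_to_world" (4x4, takes a point from camera to world coordinates); the wrist camera has in their place "T_tool_cam" (4x4, takes a point from camera to tool coordinates, whose origin is the TCP and whose axes are the flange's). Camera axes: x right, y down, z forward; pixel columns grow to the right and rows downward; lengths in m; the calibration is good to about 2 mm. A picture is of the moment at which its call begins: read the wrist's pose just before it.
- bot.job_done(): hands the job in, once; it reports no verdict.
The state is a dict: "clock": time; "qpos": joint angles; "qd": joint speeds; "joint_efforts": joint torques, N m; "position": TCP position; "tool_rot": TCP orientation; "force": force on the tool from outside, world axes, zero at the start; "moment": the same for the moment, N m; "grip_width": finger opening in m.
Only numpy, scipy, OpenCV 4.12 (cv2) and the standard library are available. Lean on these libraries where they do the work, as an engineer would, in place of code of your own. Each camera call takes 0.05 s, during which the arm holds its last target. There are 200 camera calls.

## Working session

There is one attempt and no reset: what is moved stays moved. The work goes in short steps, Python scripts to look and compute and a tool call to move; the robot and the scene stay as the last step left them, time stands still between calls to the robot, and variables do not carry over. Pictures are saved under pics/ and viewed, about 8 in all and at most 12, crops included, and the job is handed in when it is done.

Besides the shell and the picture viewer there is one more tool, called after "Call:" in YAML: its name, and indented under it one key for each argument. carry_out: Moves the arm, as the interface text tells. Its arguments: {"type":"object","properties":{"targets":{"type":"array","items":{"type":"array","items":{"type":"number"}}},"force":{"type":"number"}},"required":["targets"]}

```bash
mkdir -p pics; ls; python3 - <<'E'
from workcell import bot
import cv2,numpy as np
s=bot.observe(); print(s)
for n in ("top","scene"):
    f=bot.grab_frame(n); np.savez(f"{n}0.npz",**f)
    cv2.imwrite(f"pics/{n}0.png",f["color"][:,:,::-1]); print(n,f["K"],f["cam_to_world"].round(4))
E
```

```text
pics
{'clock': 0.0, 'qpos': array([ 1.04077944,  0.5220261 , -0.03635508,  1.60001599,  0.02121537,
        1.0210914 , -0.11279849]), 'qd': array([-2.27916310e-03,  7.19518508e-04, -2.34484532e-04, -6.90143996e-04,
        8.99318343e-04, -8.88946162e-06, -6.42081451e-04]), 'joint_efforts': array([-3.97076510e-04, -9.27120781e+01,  1.97973222e+00, -3.69917858e+01,
        1.79400895e-02,  8.43534566e-03,  2.63538013e-06]), 'position': array([ 0.27718962, -0.55978713,  0.23071503]), 'tool_rot': array([-3.14044029e+00,  8.19487239e-05,  4.59840661e-01]), 'force': array([-0.58171783,  0.03990482,  0.56971762]), 'moment': array([0.02668026, 0.04799205, 0.03928805]), 'grip_width': 0.0855087271086017}
top [[473.70275288   0.         309.48970675]
 [  0.         473.70275288 202.9349959 ]
 [  0.           0.           1.        ]] [[-9.0000e-04 -9.9680e-01  7.9800e-02  4.4000e-01]
 [-1.0000e+00  4.0000e-04 -5.8000e-03  7.8000e-03]
 [ 5.8000e-03 -7.9800e-02 -9.9680e-01  1.3222e+00]
 [ 0.0000e+00  0.0000e+00  0.0000e+00  1.0000e+00]]
scene [[417.33354333   0.         321.76737157]
 [  0.         417.33354333 197.86062824]
 [  0.           0.           1.        ]] [[ 0.4504  0.6616 -0.5995  1.1339]
 [ 0.8926 -0.3482  0.2863 -0.2893]
 [-0.0193 -0.6641 -0.7474  0.871 ]
 [ 0.      0.      0.      1.    ]]
```

View pics/top0.png

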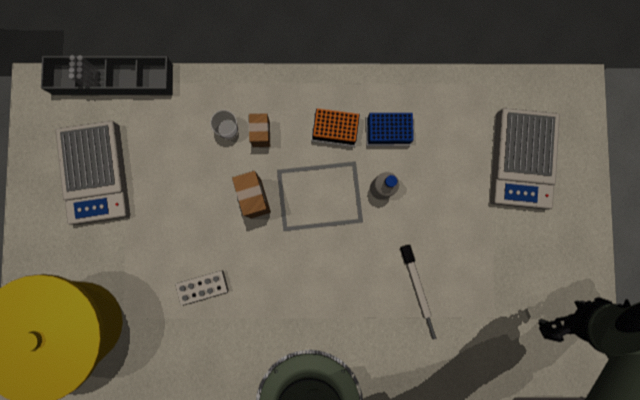

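View pics/scene0.png

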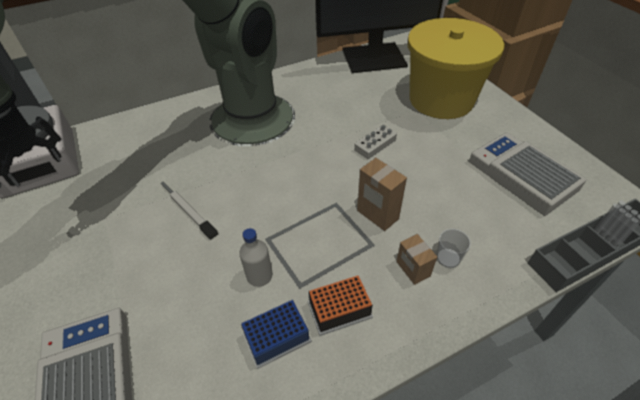

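The top view shows the carton at about (250,195), at the bay's left (+y) end. The bay corners are near (279,170), (357,163), (361,220) and (284,229), and the bottle stands beyond the other end at (386,185).

```bash
cat > h.py <<'E'
import numpy as np,cv2
from workcell import bot
def load(n):
    return bot.grab_frame(n)
def world(f):
    z=f["z_map"].astype(float);K=f["K"];v,u=np.indices(z.shape)
    P=np.stack([(u-K[0,2])/K[0,0]*z,(v-K[1,2])/K[1,1]*z,z,np.ones_like(z)],-1)@f["cam_to_world"].T
    P=P[...,:3]; P[z<=0]=np.nan; return P
def plane(f,uv,h):
    K=f["K"];T=f["cam_to_world"];uv=np.asarray(uv,float).reshape(-1,2)
    d=np.c_[(uv-K[:2,2][None])/[K[0,0],K[1,1]],np.ones(len(uv))]@T[:3,:3].T
    return T[:3,3]+d*((h-T[2,3])/d[:,2])[:,None]
def rect(P):
    r=cv2.minAreaRect((P[:,:2]*1000).astype(np.float32)); return r, cv2.boxPoints(r)
E
python3 - <<'E'
from h import *
f=dict(np.load("top0.npz"));W=world(f);g=cv2.cvtColor(f["color"],cv2.COLOR_RGB2GRAY)
roi=np.zeros(g.shape,bool);roi[155:240,222:372]=1
print(g[195:197,265:290],g[200,300:306])
# carton top
X=W[roi]; t=X[(X[:,2]>.145)&(X[:,2]<.175)&(X[:,1]>.05)]; print("top",len(t),np.median(t[:,2]),rect(t))
# tape: darker than local pad & low height & beyond carton
hsv=cv2.cvtColor(f["color"],cv2.COLOR_RGB2HSV)
bg=cv2.medianBlur(g,41).astype(int)
m=(roi&(np.abs(W[...,2])<.02)&(bg-g>15)).astype(np.uint8); m[:,:274]=0
n,l,s,c=cv2.connectedComponentsWithStats(m); k=1+s[1:,4].argmax(); print(s[1:],s[k])
v,u=np.nonzero(l==k); P=plane(f,np.c_[u,v],0); print("tape",rect(P))
im=f["color"][...,::-1].copy(); im[l==k]=(0,0,255)
cv2.imwrite("pics/t1.png",cv2.resize(im[140:250,210:420],None,fx=3.8,fy=3.8,interpolation=0))
for nm,(a,b,c2,d) in dict(bottle=(165,205,365,410)).items():
    X=W[a:b,c2:d].reshape(-1,3);X=X[X[:,2]>.03];print(nm,X.min(0),X.max(0))
for (a,b,c2,d) in [(100,155,205,275),(100,155,300,425),(260,310,170,240)]:
    X=W[a:b,c2:d].reshape(-1,3);X=X[X[:,2]>.02];print(X.min(0),X.max(0))
E
```

```text
[[ 50  96 112 111 113 113 113 109 110 109 112 113 112 107  81  65  65  67
   77 104 115 128 131 130 129]
 [ 39  79 110 113 114 113 114 112 109 112 113 113 113 111  89  70  67  65
   76 103 115 128 129 131 130]] [128 126 127 127 128 128]
top 1010 0.16091908314408987 (((559.519775390625, 151.0836639404297), (100.09693908691406, 60.87700653076172), 16.944561004638672), array([[502.77283, 165.6143 ],
       [520.51526, 107.38014],
       [616.2667 , 136.55302],
       [598.5243 , 194.78719]], dtype=float32))
[[ 277  161   86   71 1330]
 [ 367  184    5   22   66]
 [ 287  205    3    6    7]] [ 277  161   86   71 1330]
tape (((565.4632568359375, -27.098159790039062), (177.76698303222656, 226.74911499023438), 6.2885613441467285), array([[ 464.696  ,   75.85828],
       [ 489.53317, -149.52646],
       [ 666.23047, -130.0546 ],
       [ 641.3933 ,   95.33014]], dtype=float32))
bottle [ 0.55670729 -0.2280959   0.03042558] [ 0.61789548 -0.16666844  0.1752595 ]
[0.70391924 0.1112363  0.0200649 ] [0.79212334 0.26598057 0.09237107]
[ 0.70825675 -0.28316421  0.02003768] [ 0.80083291 -0.00666232  0.0704179 ]
[0.27096311 0.22383596 0.02009291] [0.36165145 0.36251341 0.05104164]
```

View pics/t1.png

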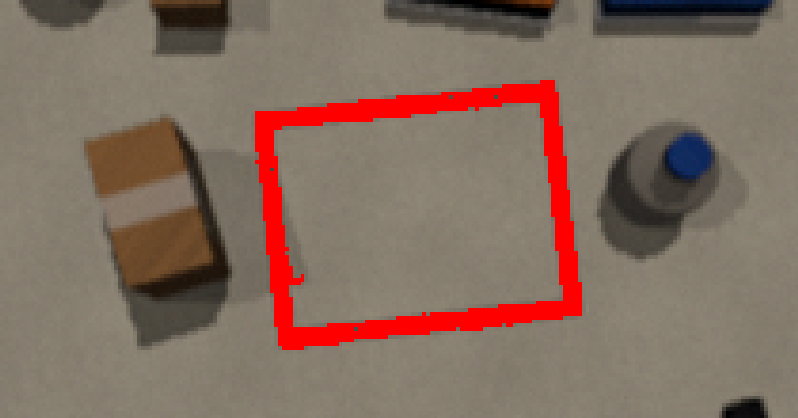

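Bay centre is about (565, -27) mm with yaw 6.3°. The carton is at (560, 151) with yaw 16.9°, which is x 14 and y 178 in the bay frame. Plan:

1. Tilt the tool about 36° so the body clears the carton.
2. Push low with two fingers square to the bay until the carton is at y_b of about 112.
3. Push near the top.

First I turn the tool while lifting.

Call:
carry_out:
  targets:
    - [0, 0, -35, 0, 0, -1, 70]
    - [0, 0, -35, 0, 0, -1, 70]
    - [0, 0, -35, 0, 0, -1, 70]
    - [0, 0, -30, 0, 0, -1, 70]
    - [0, 0, 0, 0, 0, -1, 70]

```text
clock: 0.52
position: [0.278, -0.5614, 0.3723]
tool_rot: [3.135, 0.003, 0.988]
force: [1.1, -0.9, 0.1]
grip_width: 0.0618
```

Call:
carry_out:
  targets:
    - [0, 0, 0, 0, 0, -1, 70]
    - [0, 0, 0, 0, 0, -1, 70]
    - [0, 0, 0, 0, 0, -1, 70]
    - [0, 0, 0, 0, 0, -1, 70]
    - [0, 0, 0, 0, 0, -1, 70]

```text
clock: 0.93
position: [0.2773, -0.56, 0.366]
tool_rot: [-3.141, -0.001, 1.512]
force: [-0.2, 0.4, -0.7]
grip_width: 0.0619
```

Call:
carry_out:
  targets:
    - [0, 0, 0, 0, 0, -1, 70]
    - [0, 0, 0, 0, 0, -0.7, 70]
    - [38, 16, 0, 0, 0, 0, 70]
    - [38, 16, 0, 0, 0, 0, 70]
    - [38, 16, 0, 0, 0, 0, 70]

```text
clock: 1.35
position: [0.3119, -0.4398, 0.3655]
tool_rot: [-3.141, -0.001, 1.684]
force: [2.4, -1.2, -0.4]
grip_width: 0.0619
```

Call:
carry_out:
  targets:
    - [38, 16, 0, 0, 0, 0, 70]
    - [38, 16, 0, 0, 0, 0, 70]
    - [38, 16, 0, 0, 0, 0, 70]
    - [38, 16, 0, 0, 0, 0, 70]
    - [38, 16, 0, 0, 0, 0, 70]

```text
clock: 1.77
position: [0.3697, -0.2415, 0.3662]
tool_rot: [-3.141, 0.0, 1.685]
force: [1.8, 0.1, 0.4]
grip_width: 0.062
```

Call:
carry_out:
  targets:
    - [38, 16, 0, 0, 0, 0, 70]
    - [38, 16, 0, 0, 0, 0, 70]
    - [38, 16, 0, 0, 0, 0, 70]
    - [38, 16, 0, 0, 0, 0, 70]
    - [38, 16, 0, 0, 0, 0, 70]

```text
clock: 2.18
position: [0.4276, -0.0437, 0.3664]
tool_rot: [3.141, 0.001, 1.685]
force: [2.1, 0.3, -0.1]
grip_width: 0.0623
```

Call:
carry_out:
  targets:
    - [38, 16, 0, 0, 0, 0, 70]
    - [38, 16, 0, 0, 0, 0, 70]
    - [38, 16, 0, 0, 0, 0, 70]
    - [38, 16, 0, 0, 0, 0, 70]
    - [38, 16, 0, 0, 0, 0, 70]

```text
clock: 2.6
position: [0.4856, 0.1541, 0.3662]
tool_rot: [3.142, 0.0, 1.684]
force: [0.4, -1.5, 0.6]
grip_width: 0.062
```

Call:
carry_out:
  targets:
    - [38, 16, 0, 0, 0, 0, 70]
    - [38, 16, 0, 0, 0, 0, 70]
    - [38, 16, 0, 0, 0, 0, 70]
    - [38, 16, 0, 0, 0, 0, 70]
    - [0, 0, 0, 0, -1, 0, 70]

```text
clock: 3.02
position: [0.533, 0.314, 0.3649]
tool_rot: [-3.14, 0.102, 1.685]
force: [-0.9, -1.8, -0.1]
grip_width: 0.0621
```

Call:
carry_out:
  targets:
    - [0, 0, 0, 0, -1, 0, 70]
    - [0, 0, 0, 0, -1, 0, 70]
    - [0, 0, 0, 0, -1, 0, 70]
    - [0, 0, 0, 0, -1, 0, 70]
    - [0, 0, 0, 0, -1, 0, 70]

```text
clock: 3.43
position: [0.5316, 0.3111, 0.3665]
tool_rot: [3.141, 0.633, 1.685]
force: [0.2, -1.4, -0.7]
grip_width: 0.0621
```

Call:
carry_out:
  targets:
    - [14, 1, 32, 0, 0, 0, 70]
    - [14, 1, 32, 0, 0, 0, 70]
    - [14, 1, 32, 0, 0, 0, 70]
    - [14, 1, 32, 0, 0, 0, 70]
    - [14, 1, 32, 0, 0, 0, 70]

```text
clock: 3.85
position: [0.5408, 0.2734, 0.1939]
tool_rot: [-3.141, 0.628, 1.685]
force: [1.8, 0.5, 0.1]
grip_width: 0.0618
```

Call:
carry_out:
  targets:
    - [14, 1, 32, 0, 0, 0, 70]
    - [14, 1, 32, 0, 0, 0, 70]
    - [14, 1, 32, 0, 0, 0, 70]
    - [0, 0, 0, 0, 0, 0, 70]

```text
clock: 4.18
position: [0.545, 0.2485, 0.0877]
tool_rot: [-3.133, 0.633, 1.689]
force: [-0.7, -0.8, -0.8]
grip_width: 0.062
```

```bash
python3 - <<'E'
from h import *
print(bot.observe()["qpos"].round(2))
f=load("scene"); cv2.imwrite("pics/s1.png",f["color"][:,:,::-1])
E
```

```text
[-0.46  0.92 -0.54  1.53  0.84  1.44 -1.21]
```

View pics/s1.png

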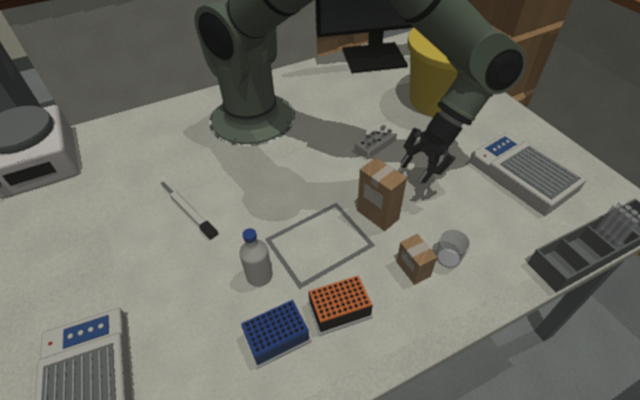

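The scene view shows the tool behind the carton, with the fingers near (410,165). The hand is clear of the tube rack and the beaker. Next I lower to pushing height.

Call:
carry_out:
  targets:
    - [9, 1, 17, 0, 0, 0, 70]
    - [9, 1, 17, 0, 0, 0, 70]
    - [9, 1, 17, 0, 0, 0, 70]
    - [9, 1, 17, 0, 0, 0, 70]
    - [0, 0, 0, 0, 0, 0, 70]

```text
clock: 4.65
position: [0.5516, 0.2415, 0.0164]
tool_rot: [-3.14, 0.629, 1.686]
force: [0.4, -1.3, -0.0]
grip_width: 0.0616
```

Call:
carry_out:
  targets:
    - [3.5, 0, 5, 0, 0, 0, 70]
    - [-6.5, 0, 4.7, 0, 0, 0, 70]
    - [-6.5, 0, 4.7, 0, 0, 0, 70]
    - [-6.5, 0, 4.7, 0, 0, 0, 70]
    - [-6.5, 0, 4.7, 0, 0, 0, 70]

```text
clock: 5.07
position: [0.556, 0.2087, 0.0122]
tool_rot: [3.14, 0.628, 1.684]
force: [-0.1, 0.3, 0.4]
grip_width: 0.0618
```

Call:
carry_out:
  targets:
    - [-4, 0, 2.9, 0, 0, 0, 70]
    - [-4, 0, 2.9, 0, 0, 0, 70]
    - [-4, 0, 2.9, 0, 0, 0, 70]
    - [-4, 0, 2.9, 0, 0, 0, 70]
    - [-4, 0, 2.9, 0, 0, 0, 70]

```text
clock: 5.48
position: [0.5584, 0.1852, 0.0112]
tool_rot: [3.141, 0.628, 1.685]
force: [0.4, 2.0, 0.9]
grip_width: 0.0622
```

Call:
carry_out:
  targets:
    - [-4, 0, 2.9, 0, 0, 0, 70]
    - [-4, 0, 2.9, 0, 0, 0, 70]
    - [-4, 0, 2.9, 0, 0, 0, 70]
    - [-4, 0, 2.9, 0, 0, 0, 70]
    - [-4, 0, 2.9, 0, 0, 0, 70]

```text
clock: 5.9
position: [0.561, 0.1603, 0.0112]
tool_rot: [-3.141, 0.628, 1.685]
force: [-1.2, 3.3, 0.6]
grip_width: 0.062
```

```bash
cat >> h.py <<'E'
C=np.array([565.5,-27.1]);A=np.radians(6.29);X=np.array([np.cos(A),np.sin(A)]);Y=np.array([-X[1],X[0]])
def bay(p): d=np.asarray(p)[...,:2]*(1000 if np.abs(p).max()<5 else 1)-C; return np.stack([d@X,d@Y],-1).round(1)
def look(tag,zlo=.145,zhi=.19):
    s=bot.observe();print("tcp bay",bay(s["position"]),s["position"].round(4),s["force"].round(1))
    f=load("top");W=world(f);c=f["color"].astype(int)
    m=(W[...,2]>zlo)&(W[...,2]<zhi)&(W[...,0]>.46)&(W[...,0]<.68)&(W[...,1]>-.15)&(W[...,1]<.23)&(c[...,0]-c[...,2]>15)
    m=cv2.morphologyEx(m.astype(np.uint8),cv2.MORPH_CLOSE,np.ones((9,9)))>0
    m&=(W[...,2]>zlo)&(W[...,2]<zhi)
    P=W[m];r,b=rect(P);print("carton",len(P),"z",np.median(P[:,2]).round(3),r,"bay c",bay(r[0]),"corners",bay(b).tolist())
    cv2.imwrite(f"pics/{tag}.png",cv2.resize(f["color"][120:260,200:430,::-1],None,fx=3,fy=3))
E
python3 -c "
from h import *
look('p1')"
```

```text
tcp bay [ 16.  186.8] [0.561  0.1603 0.0112] [-1.2  3.3  0.6]
carton 929 z 0.161 ((556.538818359375, 126.98390197753906), (101.10690307617188, 60.48693084716797), 6.647100448608398) bay c [  8.  154.1] corners [[-42.8, 184.1], [-42.4, 123.6], [58.7, 124.2], [58.3, 184.7]]
```

The carton is now square to the bay within 0.4° and still upright. It needs about 42 mm more.

Call:
carry_out:
  targets:
    - [-4, 0, 2.9, 0, 0, 0, 70]
    - [-4, 0, 2.9, 0, 0, 0, 70]
    - [-4, 0, 2.9, 0, 0, 0, 70]
    - [-4, 0, 2.9, 0, 0, 0, 70]
    - [-4, 0, 2.9, 0, 0, 0, 70]

```text
clock: 6.37
position: [0.5639, 0.1355, 0.0112]
tool_rot: [-3.141, 0.628, 1.685]
force: [-1.1, 2.1, 0.1]
grip_width: 0.0618
```

Call:
carry_out:
  targets:
    - [-4, 0, 2.9, 0, 0, 0, 70]
    - [-4, 0, 2.9, 0, 0, 0, 70]
    - [-4, 0, 2.9, 0, 0, 0, 70]
    - [-1, 0, 0.7, 0, 0, 0, 70]
    - [0, 0, 0, 0, 0, 0, 70]

```text
clock: 6.78
position: [0.5658, 0.1193, 0.0113]
tool_rot: [-3.142, 0.629, 1.684]
force: [0.1, -0.9, -0.5]
grip_width: 0.0623
```

```bash
python3 -c "
from h import *
look('p2')"
```

```text
tcp bay [ 16.3 145.5] [0.5658 0.1193 0.0113] [ 0.1 -0.9 -0.5]
carton 940 z 0.161 ((556.8985595703125, 139.0826416015625), (100.64794921875, 169.9995574951172), 4.452985763549805) bay c [  9.7 166.1] corners [[-37.9, 252.7], [-43.4, 82.8], [57.2, 79.6], [62.7, 249.5]]
```

View pics/p2.png

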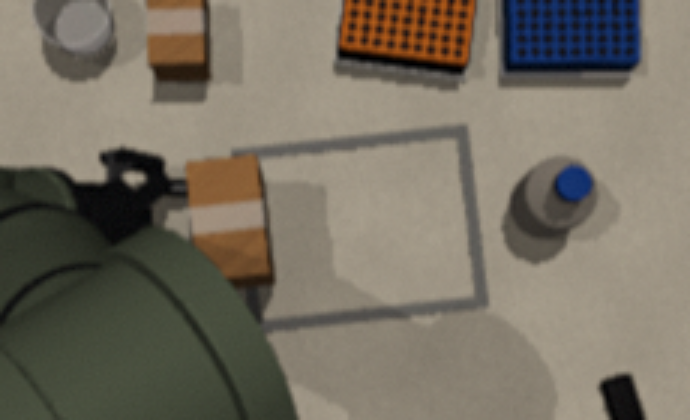

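The top view shows the carton standing with its leading edge just inside the left tape, at crop x of about 265. Leading edge is at y_b of about 81 and the carton is at about 111. Now I back off, rise to near the top and centre on it.

Call:
carry_out:
  targets:
    - [8, 0, -6, 0, 0, 0, 70]
    - [8, 0, -6, 0, 0, 0, 70]
    - [8, -4, -6, 0, 0, 0, 70]
    - [0, -4, 0, 0, 0, 0, 70]
    - [-15, 0, -21, 0, 0, 0, 70]

```text
clock: 7.25
position: [0.5515, 0.1497, 0.0342]
tool_rot: [-3.135, 0.63, 1.691]
force: [-0.2, -0.6, 0.6]
grip_width: 0.0617
```

Call:
carry_out:
  targets:
    - [-15, 0, -21, 0, 0, 0, 70]
    - [-15, 0, -21, 0, 0, 0, 70]
    - [-15, 0, -21, 0, 0, 0, 70]
    - [-15, 0, -21, 0, 0, 0, 70]
    - [0, 0, 0, 0, 0, 0, 70]

```text
clock: 7.67
position: [0.5551, 0.1514, 0.1451]
tool_rot: [3.136, 0.627, 1.682]
force: [0.6, 0.2, 1.2]
grip_width: 0.0621
```

```bash
python3 -c "
from h import *
look('p3')
f=load('scene');cv2.imwrite('pics/s3.png',f['color'][100:300,200:520,::-1].repeat(2,0).repeat(2,1))"
```

```text
tcp bay [  9.2 178.6] [0.5551 0.1514 0.1451] [0.6 0.2 1.2]
carton 1006 z 0.161 ((557.4998779296875, 114.17427062988281), (99.81800842285156, 118.48858642578125), 6.4647674560546875) bay c [  7.5 141.3] corners [[-42.6, 200.4], [-42.2, 81.9], [57.6, 82.2], [57.3, 200.7]]
```

View pics/s3.png

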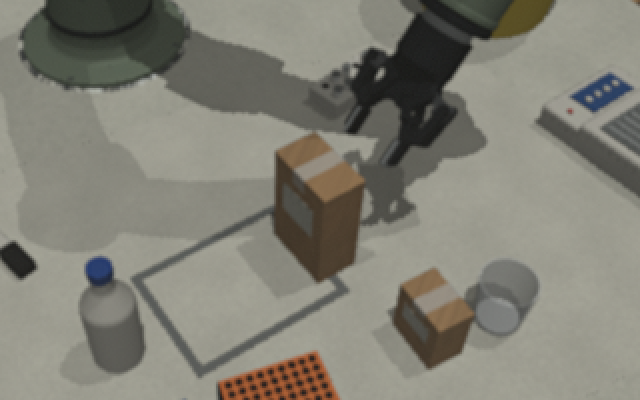

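The scene view shows the carton upright at the bay end, with its top at crop (320,165) and the fingertips behind it near (370,145). Now the push near the top.

Call:
carry_out:
  targets:
    - [3, 0, 4, 0, 0, 0, 70]
    - [-6.5, 0, 4.7, 0, 0, 0, 70]
    - [-6.5, 0, 4.7, 0, 0, 0, 70]
    - [-6.5, 0, 4.7, 0, 0, 0, 70]
    - [-4, 0, 2.9, 0, 0, 0, 70]

```text
clock: 8.18
position: [0.5575, 0.1194, 0.1355]
tool_rot: [-3.141, 0.629, 1.684]
force: [0.6, 0.0, 0.3]
grip_width: 0.0623
```

Call:
carry_out:
  targets:
    - [-4, 0, 2.9, 0, 0, 0, 70]
    - [-4, 0, 2.9, 0, 0, 0, 70]
    - [-4, 0, 2.9, 0, 0, 0, 70]
    - [-4, 0, 2.9, 0, 0, 0, 70]
    - [-4, 0, 2.9, 0, 0, 0, 70]

```text
clock: 8.6
position: [0.5604, 0.0964, 0.1359]
tool_rot: [3.141, 0.628, 1.685]
force: [-0.7, 0.6, 0.5]
grip_width: 0.0619
```

Call:
carry_out:
  targets:
    - [-4, 0, 2.9, 0, 0, 0, 70]
    - [-4, 0, 2.9, 0, 0, 0, 70]
    - [-4, 0, 2.9, 0, 0, 0, 70]
    - [-4, 0, 2.9, 0, 0, 0, 70]
    - [-4, 0, 2.9, 0, 0, 0, 70]

```text
clock: 9.02
position: [0.5632, 0.0717, 0.1359]
tool_rot: [-3.142, 0.628, 1.685]
force: [-0.5, -0.2, 0.0]
grip_width: 0.0617
```

```bash
python3 -c "
from h import *
s=bot.observe();print(bay(s['position']),s['position'],s['force'])
f=load('scene');cv2.imwrite('pics/s4.png',f['color'][100:300,200:520,::-1].repeat(2,0).repeat(2,1))"
```

```text
[ 8.5 98.4] [0.56318156 0.07166495 0.13585683] [-0.50668226 -0.16353413  0.01845414]
```

View pics/s4.png

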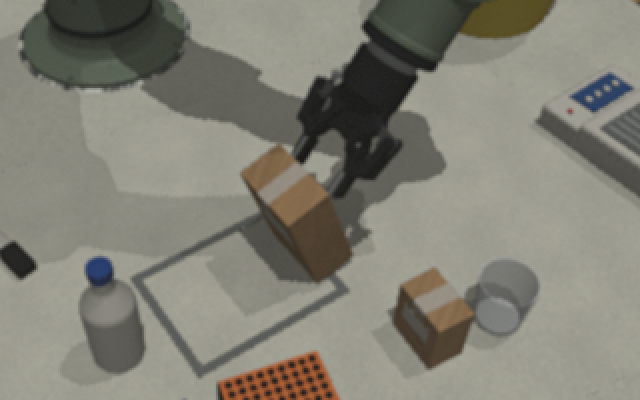

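The carton is leaning forward, near its balance point, with its top at crop (295,185). Its leading bottom edge is still in place. I push on slowly.

Call:
carry_out:
  targets:
    - [-4, 0, 2.9, 0, 0, 0, 70]
    - [-4, 0, 2.9, 0, 0, 0, 70]
    - [-4, 0, 2.9, 0, 0, 0, 70]
    - [0, 0, 0, 0, 0, 0, 70]
    - [0, 0, 0, 0, 0, 0, 70]

```text
clock: 9.48
position: [0.5648, 0.0572, 0.1359]
tool_rot: [3.142, 0.628, 1.685]
force: [-0.5, -0.0, 0.6]
grip_width: 0.0616
```

Call:
carry_out:
  targets:
    - [0, 0, 0, 0, 0, 0, 70]
    - [0, 0, 0, 0, 0, 0, 70]
    - [0, 0, 0, 0, 0, 0, 70]
    - [0, 0, 0, 0, 0, 0, 70]
    - [0, 0, 0, 0, 0, 0, 70]

```text
clock: 9.9
position: [0.5648, 0.0577, 0.1359]
tool_rot: [3.142, 0.628, 1.685]
force: [0.4, -0.8, -0.9]
grip_width: 0.0619
```

```bash
python3 -c "
from h import *
look('p5',.045,.075)
f=load('scene');cv2.imwrite('pics/s5.png',f['color'][100:300,200:520,::-1].repeat(2,0).repeat(2,1))"
```

```text
tcp bay [ 8.6 84.3] [0.5648 0.0577 0.1359] [ 0.4 -0.8 -0.9]
carton 2224 z 0.061 ((574.1658935546875, -31.56232452392578), (100.46281433105469, 159.86575317382812), 6.453176021575928) bay c [ 8.1 -5.4] corners [[-42.3, 74.4], [-41.9, -85.5], [58.6, -85.2], [58.1, 74.7]]
```

View pics/s5.png

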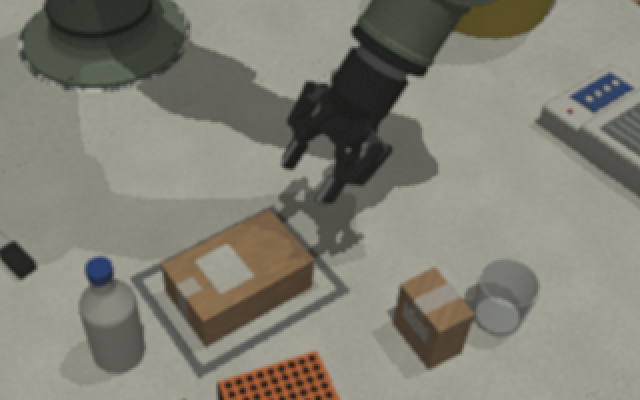

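The carton lies flat and well inside the bay: bay x from -42 to 59 (limit ±87) and y from -86 to 75 (limit ±112). I raise the tool clear, check that nothing else moved and hand in.

Call:
carry_out:
  targets:
    - [0, 0, -20, 0, 0, 0, 70]
    - [0, 0, -25, 0, 0, 0, 70]
    - [0, 0, -25, 0, 0, 0, 70]
    - [0, 0, 0, 0, 0, 0, 70]
    - [0, 0, 0, 0, 0, 0, 70]

```text
clock: 10.42
position: [0.5604, 0.0993, 0.1932]
tool_rot: [3.14, 0.628, 1.685]
force: [-0.3, -1.0, -0.2]
grip_width: 0.0619
```

```bash
python3 -c "
from h import *
look('p6',.045,.075)
W=world(load('top'));W0=world(dict(np.load('top0.npz')))
for n,(a,b,c,d) in dict(bottle=(165,205,365,410),beaker_smallcarton=(100,155,205,275),tipracks=(100,155,300,425)).items():
    for V in (W0,W):
        Q=V[a:b,c:d].reshape(-1,3);Q=Q[(Q[:,2]>.03)&(Q[:,2]<.18)];print(n,Q.mean(0).round(4))
print(bot.observe()['qd'].round(3)); bot.job_done()"
```

```text
tcp bay [  8.8 126.2] [0.5604 0.0993 0.1932] [-0.3 -1.  -0.2]
carton 2221 z 0.061 ((574.56494140625, -31.65039825439453), (101.11054992675781, 160.17877197265625), 6.355679035186768) bay c [ 8.5 -5.5] corners [[-42.1, 74.5], [-42.0, -85.7], [59.2, -85.5], [59.0, 74.6]]
bottle [ 0.5829 -0.191   0.1203]
bottle [ 0.5828 -0.191   0.1197]
beaker_smallcarton [0.7464 0.17   0.0737]
beaker_smallcarton [0.7465 0.1704 0.0733]
tipracks [ 0.7496 -0.1452  0.0591]
tipracks [ 0.7497 -0.1453  0.0593]
[ 0.006  0.008  0.004  0.006  0.    -0.002  0.   ]
the job is handed in; nothing more can be done
```

The carton now lies flat on its broad face inside the bay, and I have handed the job in; the system gives no verdict.

**What I did:** I slid the carton upright with two low fingertips, which also squared it to the bay, until its leading edge was about 30 mm inside the outer edge of the end tape. I then backed off, pushed it near the top until it fell into the bay, and withdrew the tool. This took about 10.5 s of the 56 s allowed.

**Last checks:**
- **Position:** the carton spans x from -42 to 59 mm (limit ±87) and y from -86 to 75 mm (limit ±112) in the bay frame. Its top is at 61 mm height, and it is within about 0.1° of square to the bay. It was at rest: its position had not changed (within 0.5 mm) after I withdrew the tool.
- **Other things:** the bottle, small carton, beaker and tip racks had moved less than 1 mm. I did not measure the tube rack and pipette again; the tool never touched them, and no contact force showed up.
- **Robot:** the tool is clear of everything, with no contact force beyond noise.

No check failed. Two top-view fits taken mid-task partly included the arm, so there I used only the carton's leading edge, which both put at y of about 80 to 83 mm.

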